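Slide the label plate out over the end of the ledge

TASK

Tip the upright steel stop at the right-hand end of the raised ledge over to the far side so that it lies down out of the way, then push the label plate along the ledge until about 3 cm of it sticks out past that end, so that its edge can be taken from below later. Only push with the fingertips: do not grip or lift the plate. Leave it lying flat and square with the ledge, and leave the jar on the ledge and the other things around where they are.

Things in the scene. Friction and masses are not known exactly. Their poses are not given: they have to be found in the camera images.
- ledge: fixed plywood ledge, 130 mm deep (its x, away from the robot), 360 mm long (its y, to the left); origin at the centre of its underside on the table; its flat top is 60 mm above the table. An aluminium fence, 18 mm high, 14 mm thick, stands along the far edge of the top (inner face x = +51 mm, y = -120 to +180 mm); the near edge is open
- ledge_end (a point): middle of the top edge of the ledge's right-hand end (ledge y = -180 mm, x = 0, 60 mm above the table); axes as the ledge's
- stop (a joint): angle of the stop, a steel bar 26 mm wide, 8 mm thick, that turns in the plane of the ledge's right-hand end face about a screw (point stop_screw). 0 = upright, in the plate's way, tip 46 mm above the ledge's top; 1.57 = lying level to the far side (ledge +x), wholly below the top, at its limit. It tips only that way, with under 1 N, and falls by itself from about 0.4 rad on
- stop_screw (a point): the stop's turning axis (along the ledge's y), in the middle of the bar's thickness: ledge x = 0, y = -186 mm, 34 mm above the table, 72.5 mm below the tip of the upright bar
- stop_tip (a point): free tip of the stop, in the middle of the bar's width and thickness
- label_plate: loose flat aluminium label plate with four small screw holes in its corners, lying on top of the ledge: 74 mm (its x, across the ledge) by 110 mm (its y, along the ledge) by 6 mm thick, 0.09 to 0.18 kg; origin at the centre of its underside. At the start it lies within 0.1 rad of square with the ledge.
- plate_edge (a point): middle of the plate's right-hand (leading) short edge, at its underside; the trailing short edge is 110 mm from it along the plate's +y
- white_jar: bystander: small white jar, 34 mm across, 45 mm high, standing on the left end of the ledge; origin under its centre
- plain_blank: bystander: smaller plain aluminium plate without holes, 60 x 90 x 6 mm, lying on the table on the near side of the ledge; origin at the centre of its underside
- dropper_bottle: bystander: white dropper bottle, 25 mm across, 66 mm high, on the table on the near side of the ledge; origin under its centre
- marker: bystander: marker pen, 131 mm long, 17 mm high, lying on the table behind the ledge, along it
- reagent_bottle: bystander: small black bottle, 35 x 31 x 60 mm, on the table behind the ledge; origin under its centre
- wash_bottle: bystander: squeeze wash bottle with red cap, 101 x 67 x 208 mm, on the table left of the ledge; origin at its underside
- jar_lid: bystander: jar lid, 32 mm across, 20 mm high, on the table on the near side of the ledge; origin under its centre

How it is judged (in metres and radians):
On the way, in this order (a step that is already met when the one before it is completed fails the run):
1. the stop lies down on the far side (value of joint stop above 1.4 rad), for 0.2 s.
2. the plate sticks out past the ledge's end by 18 to 42 mm (y of plate_edge in the frame of ledge_end between -0.042 and -0.018 m), for 0.2 s.
At the end, for the whole second after the job is handed in: The stop lies down (over 1.4 rad); the label plate rests flat on the ledge, its leading edge 18 to 42 mm past the ledge's right-hand end, square with the ledge to 0.2 rad, not hanging out over the near edge (its centre less than 35 mm to the near side of the ledge's middle), at rest (all of step 2 and angle between the y axis of label_plate and the y axis of ledge, either way round below 0.2 rad and x of label_plate in the frame of ledge above -0.035 m and height (world z) of label_plate between 0.056 and 0.064 m and angle between label_plate's own z axis and vertical below 0.06 rad and value of joint stop above 1.4 rad and linear speed of label_plate below 0.01 m/s); the robot touches nothing.
It fails at once if the plate is lifted, tipped or falls off the ledge (height (world z) of label_plate above 0.072 m or height (world z) of label_plate below 0.05 m or angle between label_plate's own z axis and vertical above 0.2 rad).
It fails at once if the plate is pushed out more than 48 mm (y of plate_edge in the frame of ledge_end below -0.048 m).
It fails at once if a bystander is moved more than 25 mm or tipped over (distance of any of plain_blank, white_jar, dropper_bottle, marker, reagent_bottle, wash_bottle, jar_lid from where it was at the start of the episode above 0.025 m or angle between any of plain_blank, white_jar, dropper_bottle, marker, reagent_bottle, wash_bottle, jar_lid's own z axis and vertical above 0.5 rad).
It also fails if it takes over 54 s, if anything falls off the work surface, if the arm or the gripper's body presses on something with over 40 N, if the wrist force passes 120 N, or if a joint passes its speed limit or range.

ROBOT

A 6-joint arm with a two-finger parallel gripper is mounted at the origin on the work surface; the furniture and walls round the work are solid. World frame = base frame: x ahead of the robot, y to its left, z up, the work surface at z = 0. Lengths are in mm, angles in rad, forces in N, time in s.
With the tool pointing down it reaches from about 325 to 900 mm from the base axis. Payload 6.1 kg.
Tool frame: the origin (TCP) lies midway between the tips of the shut fingers; the grasp point (between the pads) lies 19 mm behind it (bot.grip_depth is the distance from the TCP to the grasp point, in mm); z points along the fingers, y is the line along which they close (so a half turn about z gives the same grasp; the last joint's range is limited). The gripper opens to 87 mm and grips with 3 to 60 N. Pads are 19 mm wide; open, the fingers measure 117 mm over their backs; the gripper's body (75 mm by 190 mm) begins 51 mm behind the grasp point.
Start: joints at [-1.398, 0.22, 1.526, -0, 1.395, -0.126], TCP at [183.976, -597.301, 222.538] pointing down, gripper open.
Joint ranges: [-2.98, 2.98], [-0.91, 2.08], [0.09, 2.57], [-1.24, 4.39], [0.2, 2.65], [-2.68, 2.68]. Speed limits (rad/s): [2.57, 2.57, 3.01, 3.14, 3.14, 3.14].

INTERFACE

Orientations are given as a unit quaternion [w, x, y, z].
In Python, from plant import bot gives the robot as it stands.
- The arm moves only by the tool move_arm, never from a script. Its argument "deltas" is one flat list of numbers, 7 for each row, row after row: the shift along the tool's x, y, z in cm, then the turn, a rotation vector about the tool's x, y, z in degrees, then the closure, from -1 (fully open) to 1 (shut). A call has 1 to 20 rows; each row is the pose to reach, as a shift and turn from the pose commanded when the call began, along the tool's axes at that moment; what a row does not reach only later rows make up. A row lasts 1/10 s, in which the tool goes at most 50 mm and 8.59 degrees, less where a joint would pass 70% of its speed; a pose out of reach is approached as far as the arm can. A call with a gripper value outside its range is refused whole. The fingers move at their own pace and stop on an object; "newtons" is the grip in N (left out, the last holds). Time passes only in rows, so rows that repeat a pose let the fingers close. It gives the time, the measured TCP pose, the force, the opening and the grip force at its end, in the units of the state.
- bot.get_state(): the state, without advancing time (a new reading comes with each control period).
- bot.camera(name): name is "scene" or "top" or "wrist"; returns a dict with "img" (420x560x3 uint8, red, green, blue), "depth" (420x560 float32, mm along the optical axis (not along the pixel's ray), 0 where there is no reading), "camera_matrix" (3x3 intrinsics, pixels), "dist_coeffs" ([k1, k2, p1, p2, k3] as OpenCV has them; the pictures are not rectified), "rvec" (rotation vector, rad) and "tvec" (3), from world to camera coordinates, as OpenCV has them; the wrist camera has in their place "T_tool_cam" (4x4, takes a point from camera to tool coordinates, whose origin is the TCP and whose axes are the flange's). Camera axes: x right, y down, z forward; pixel columns grow to the right and rows downward; lengths in mm; the calibration is good to about 2 mm. A picture is of the moment at which its call begins: read the wrist's pose just before it.
- bot.close_job(): hands the job in; it is judged then, once.
The state is a dict: "time": time; "joint_pos": joint angles; "joint_velocities": joint speeds; "effort": joint torques, N m; "position": TCP position; "tool_rot": TCP orientation; "contact_force": force on the tool from outside, world axes, zero at the start; "moment": the same for the moment, N m; "opening": finger opening in mm; "grasp_force": force on a finger pad.
Only numpy, scipy, OpenCV 4.12 (cv2) and the standard library are available. Lean on these libraries where they do the work, as an engineer would, in place of code of your own. Each camera call takes 0.05 s, during which the arm holds its last target. There are 200 camera calls.

## Working session

There is one attempt and no reset: what is moved stays moved. The work goes in short steps, Python scripts to look and compute and a tool call to move; the robot and the scene stay as the last step left them, time stands still between calls to the robot, and variables do not carry over. Pictures are saved under pics/ and viewed, at most 10 in all, crops included, and the job is handed in when it is done.

Besides the shell and the picture viewer there is one more tool, called after ">>>" as name(argument=value, ...) on one line, values as JSON. move_arm: Moves the arm, as the interface text tells. Its arguments: {"type":"object","properties":{"deltas":{"type":"array"},"newtons":{"type":"number"}},"required":["deltas"]}

```bash
mkdir -p pics; ls
python3 - <<'E'
from plant import bot
import cv2,pickle
s=bot.get_state();print(s['time'],s['position'],s['tool_rot'],s['opening'],s['contact_force'])
d={}
for n in("scene","top"):
    c=bot.camera(n);d[n]=c
    cv2.imwrite(f"pics/{n}0.png",c["img"][:,:,::-1])
    print(n,c["camera_matrix"],c["dist_coeffs"],c["rvec"],c["tvec"])
pickle.dump(d,open("c0.pkl","wb"))
E
```

```text
pics
0.0 [ 183.85107773 -596.67925862  221.40864876] [-9.96595149e-04  9.88862483e-01  1.48828743e-01 -3.43455650e-05] 87.26245122434796 [ 0.02128107 -0.17005444 -0.14252031]
scene [[433.59335976   0.         279.10439737]
 [  0.         433.59335976 215.33759594]
 [  0.           0.           1.        ]] [-0.09442275  0.          0.          0.          0.        ] [ 2.22196928 -0.51693552  0.21936804] [-423.01055688  278.43955488  695.72242586]
top [[404.03778982   0.         288.00913258]
 [  0.         404.03778982 214.28265326]
 [  0.           0.           1.        ]] [-0.01763706  0.          0.          0.          0.        ] [ 2.13319618 -2.1431194   0.1805435 ] [ 63.70965626 504.06838673 884.16535299]
```

View pics/scene0.png

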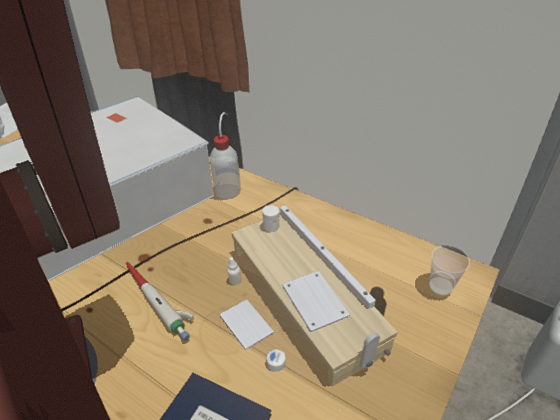

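View pics/top0.png

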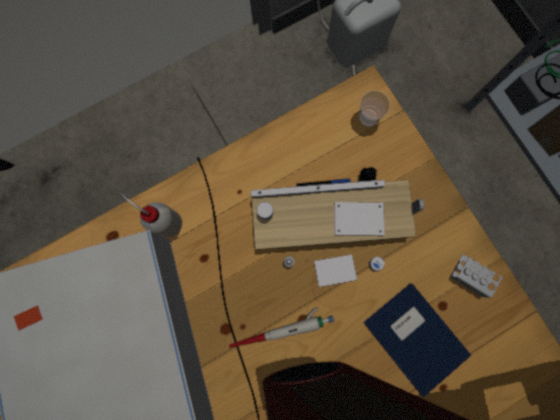

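The top view shows the ledge spanning about (252,190) to (413,240), with the plate at (359,219), the stop at (418,206) and the jar at (265,211). The scene view shows the stop upright at (370,350), the plate at (316,300) and the blank at (246,323).

```bash
cat > h.py <<'E'
import numpy as np,cv2
def cloud(c,T=None):
    h,w=c["depth"].shape
    uv=np.mgrid[0:w,0:h].transpose(2,1,0).reshape(-1,1,2).astype(np.float64)
    n=cv2.undistortPoints(uv,c["camera_matrix"],c["dist_coeffs"])[:,0]
    z=c["depth"].reshape(-1,1); P=np.hstack([n*z,z])
    if T is None:
        R=cv2.Rodrigues(np.array(c["rvec"]))[0]; P=(P-np.ravel(c["tvec"]))@R
    else: P=P@T[:3,:3].T+T[:3,3]
    P[z[:,0]==0]=np.nan
    return P.reshape(h,w,3)
def onplane(c,uv,z):
    n=cv2.undistortPoints(np.array(uv,float).reshape(-1,1,2),c["camera_matrix"],c["dist_coeffs"])[:,0]
    R=cv2.Rodrigues(np.array(c["rvec"]))[0];t=np.ravel(c["tvec"])
    o=-R.T@t; d=np.hstack([n,np.ones((len(n),1))])@R
    return o+d*((z-o[2])/d[:,2])[:,None]
E
python3 - <<'E'
import pickle,numpy as np,cv2
from h import *
d=pickle.load(open("c0.pkl","rb"))
win={"top":(245,425,175,255),"scene":(225,400,195,385)}
for n in d:
    P=cloud(d[n]); a,b,e,f=win[n]
    W=P[e:f,a:b]; 
    Q=W.reshape(-1,3); Q=Q[np.isfinite(Q[:,0])]
    hist,_=np.histogram(Q[:,2],bins=np.arange(-6,120,3)); print(n,dict(zip(range(-6,117,3),hist)))
    m=((W[...,2]>52)&(W[...,2]<72)).astype(np.uint8); k,l,st,_=cv2.connectedComponentsWithStats(m)
    i=1+np.argmax(st[1:,4]); q=W[l==i]
    r=cv2.minAreaRect(q[:,:2].astype(np.float32)); print("ledge top+plate",r,cv2.boxPoints(r).round(1).tolist(),np.median(q[:,2]))
    s=Q[Q[:,2]>88]; print("high",len(s)); 
    if len(s):print(s.mean(0),s.min(0),s.max(0))
# corners by hand
print(onplane(d["top"],[[251,190],[411,182],[413,237],[256,250]],60).round(1))
print(onplane(d["top"],[[335,203],[383,203],[384,235],[336,235]],66).round(1))
print(onplane(d["scene"],[[282,280],[318,272],[347,315],[311,329]],66).round(1))
E
```

```text
scene {-6: np.int64(3040), -3: np.int64(11687), 0: np.int64(1237), 3: np.int64(1320), 6: np.int64(319), 9: np.int64(81), 12: np.int64(83), 15: np.int64(145), 18: np.int64(237), 21: np.int64(104), 24: np.int64(69), 27: np.int64(76), 30: np.int64(92), 33: np.int64(102), 36: np.int64(109), 39: np.int64(102), 42: np.int64(76), 45: np.int64(149), 48: np.int64(190), 51: np.int64(194), 54: np.int64(776), 57: np.int64(6426), 60: np.int64(968), 63: np.int64(1878), 66: np.int64(399), 69: np.int64(152), 72: np.int64(220), 75: np.int64(721), 78: np.int64(99), 81: np.int64(29), 84: np.int64(38), 87: np.int64(36), 90: np.int64(31), 93: np.int64(40), 96: np.int64(36), 99: np.int64(47), 102: np.int64(171), 105: np.int64(22), 108: np.int64(0), 111: np.int64(0), 114: np.int64(0)}
ledge top+plate ((501.077880859375, -46.817413330078125), (131.41859436035156, 370.8929748535156), 5.154607772827148) [[419.0, 132.0], [452.29998779296875, -237.39999389648438], [583.2000122070312, -225.60000610351562], [549.9000244140625, 143.8000030517578]] 58.94912798653782
high 372
[507.47502066 -20.3670036   99.74328737]
[... 827 characters left out ...]
nt64(0)}
ledge top+plate ((500.6611022949219, -42.47044372558594), (129.9509735107422, 365.2439880371094), 4.910871982574463) [[420.29998779296875, 133.89999389648438], [451.6000061035156, -230.0], [581.0, -218.89999389648438], [549.7999877929688, 145.0]] 60.927057603439884
high 284
[506.2935074   25.22211817 103.88942079] [ 486.8913744  -228.19686571   88.14502973] [527.71879529 128.12700403 110.12639743]
[[ 557.4  145.    60. ]
 [ 574.7 -219.4   60. ]
 [ 448.7 -216.9   60. ]
 [ 421.5  132.6   60. ]]
[[ 525.4  -43.9   66. ]
 [ 525.  -151.7   66. ]
 [ 452.9 -150.8   66. ]
 [ 453.4  -44.4   66. ]]
[[ 458.7  -37.3   66. ]
 [ 525.9  -49.4   66. ]
 [ 521.3 -155.    66. ]
 [ 454.5 -152.4   66. ]]
```

Run:
```python
import cv2
a=cv2.imread("pics/top0.png")[175:265,240:430];cv2.imwrite("pics/topc.png",cv2.resize(a,None,fx=4,fy=4,interpolation=cv2.INTER_CUBIC))
b=cv2.imread("pics/scene0.png")[195:385,215:405];cv2.imwrite("pics/scenec.png",cv2.resize(b,None,fx=3,fy=3,interpolation=cv2.INTER_CUBIC))
```

```text
(no output)
```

View pics/topc.png

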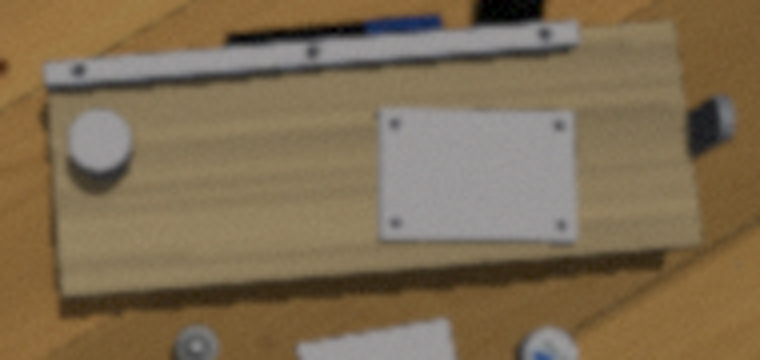

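View pics/scenec.png

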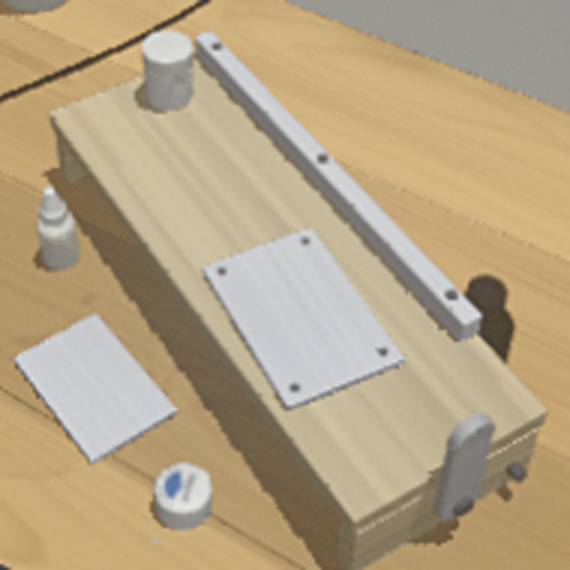

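The crops show the stop upright at the ledge's end (top crop (712,125)). The plate has corners at (380,108), (574,110), (576,241) and (379,241). The ledge's end corners are at (672,22) and (700,243).

Run:
```python
import pickle,numpy as np
from h import *
d=pickle.load(open("c0.pkl","rb"));t=d["top"];s=d["scene"]
f=lambda a:np.array(a)/4.+[239.6,174.6]
g=lambda a:np.array(a)/3.+[214.7,194.7]
L=onplane(t,f([[62,297],[700,243],[672,22]]),60)
LS=onplane(s,g([[52,115],[350,522],[546,412]]),60)
pl=onplane(t,f([[380,108],[574,110],[576,241],[379,241]]),66)
ps=onplane(s,g([[312,231],[403,358],[291,405],[204,271]]),66)
for A,B in((L,pl),(LS,ps)):
    v=A[0]-A[1]; yl=v[:2]/np.hypot(*v[:2]); xl=np.array([yl[1],-yl[0]]); 
    ori=(A[1]+A[2])[:2]/2; print("ledge",A.round(1).tolist(),"len",np.hypot(*v[:2]),"w",np.linalg.norm(A[2]-A[1]),"yaw",np.degrees(np.arctan2(-yl[0],yl[1])),"end",ori)
    R=np.array([xl,yl]); print("plate in end frame",((B[:,:2]-ori)@R.T).round(1).tolist(),"ctr",B.mean(0).round(1))
    w=(B[0]-B[1])[:2]; print("plate yaw",np.degrees(np.arctan2(-w[0],w[1])))
P=cloud(t); Q=P[195:220,408:428].reshape(-1,3);q=Q[Q[:,2]>95];print("stop top",q.mean(0),q.min(0),q.max(0))
P=cloud(s); Q=P[325:370,355:385].reshape(-1,3);q=Q[Q[:,2]>95];print(q.mean(0))
```

```text
ledge [[424.1, 134.6, 60.0], [452.4, -220.7, 60.0], [579.2, -211.8, 60.0]] len 356.50305397581576 w 127.05494874432178 yaw 4.557860616819597 end [ 515.77908438 -216.2840069 ]
plate in end frame [[26.6, 171.6], [16.4, 63.2], [-57.1, 71.1], [-47.9, 179.9]] ctr [490.7 -96.4  66. ]
plate yaw -0.8270489688865231
ledge [[425.4, 126.3, 60.0], [449.5, -225.7, 60.0], [577.9, -217.2, 60.0]] len 352.84591207702726 w 128.68225656079844 yaw 3.920881403560809 end [ 513.70256268 -221.44816903]
plate in end frame [[25.4, 170.7], [16.2, 65.7], [-54.1, 71.2], [-47.1, 176.6]] ctr [ 490.6 -101.7   66. ]
plate yaw -1.0960680037816333
stop top [ 515.35304748 -222.47601856  102.46644305] [ 503.50715543 -228.19686571   95.11403955] [ 527.71879529 -218.57648586  109.75538347]
[ 514.90135361 -227.93097612  101.53183809]
```

>>> move_arm(deltas=[2.5, -1.8, 0, 0, 0, -5, 1, 5, -3.6, 0, 0, 0, -10, 1, 8, -5.7, 0, 0, 0, -16, 1, 11, -7.8, 0, 0, 0, -23, 1, 14, -10, 0, 0, 0, -29, 1, 17, -12.1, 0, 0, 0, -35, 1, 20, -14.2, 0, 0, 0, -41, 1, 23, -16.4, 0, 0, 0, -47, 1, 26, -18.5, 0, 0, 0, -54, 1, 29, -20.6, 0, 0, 0, -60, 1, 32, -22.8, 0, 0, 0, -66, 1, 35, -24.9, 0, 0, 0, -72, 1, 36.8, -26.2, 0, 0, 0, -76, 1, 37.8, -26.9, 0, 0, 0, -77.4, 1, 37.8, -26.9, 0, 0, 0, -77.4, 1, 37.8, -26.9, 0, 0, 0, -77.4, 1, 37.8, -26.9, 0, 0, 0, -77.4, 1])

```text
time: 1.8
position: [465.4, -229.9, 222.4]
tool_rot: [-0.0, 0.679, 0.734, -0.0]
contact_force: [0.2, -0.2, -0.6]
opening: 0.2
grasp_force: 0.0
```

>>> move_arm(deltas=[0, 0, 3, 0, 0, 0, 1, 0, 0, 6, 0, 0, 0, 1, 0, 0, 9, 0, 0, 0, 1, 0, 0, 12, 0, 0, 0, 1, 0, 0, 13.7, 0, 0, 0, 1, 0, 0, 13.7, 0, 0, 0, 1, 0, 0.8, 13.7, 0, 0, 0, 1, 0, 1.6, 13.7, 0, 0, 0, 1, 0, 2.2, 13.7, 0, 0, 0, 1, 0, 2.7, 13.7, 0, 0, 0, 1, 0, 3.2, 13.7, 0, 0, 0, 1, 0, 3.7, 13.7, 0, 0, 0, 1, 0, 4.2, 13.7, 0, 0, 0, 1, 0, 4.7, 13.7, 0, 0, 0, 1, 0, 5.2, 13.7, 0, 0, 0, 1, 0, 5.7, 13.7, 0, 0, 0, 1, 0, 6.2, 13.7, 0, 0, 0, 1, 0, 6.7, 13.7, 0, 0, 0, 1, 0, 6.7, 13.7, 0, 0, 0, 1, 0, 6.7, 13.7, 0, 0, 0, 1])

```text
time: 3.8
position: [532.8, -223.6, 85.4]
tool_rot: [-0.0, 0.679, 0.734, -0.0]
contact_force: [-0.7, -0.1, -0.0]
opening: 0.6
grasp_force: 0.0
```

Run:
```python
from plant import bot
import cv2
c=bot.camera("scene")
b=c["img"][195:385,215:405,::-1];cv2.imwrite("pics/s1.png",cv2.resize(b,None,fx=3,fy=3))
```

```text
(no output)
```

View pics/s1.png

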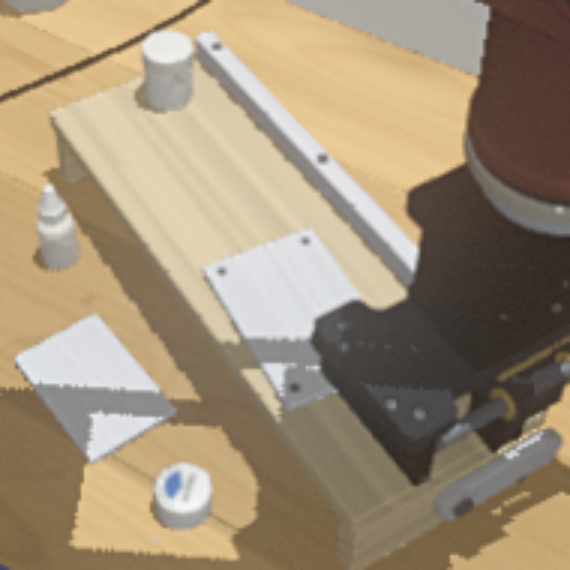

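The stop now lies level to the far side (crop (440–560, 430–510)), and the plate hasn't moved. Next I go behind the plate with the fingers half open.

>>> move_arm(deltas=[0, 0, -3, 0, 0, 0, 1, 0, 0, -6, 0, 0, 0, 1, 3, -0.5, -7, 0, 0, 0, 0, 7, -1.2, -7, 0, 0, 0, 0, 11, -1.8, -7, 0, 0, 0, 0, 15, -2.5, -7, 0, 0, 0, 0, 18.5, -3, -7, 0, 0, 0, 0, 20.9, -3.3, -7, 0, 0, 0, 0, 20.9, -3.3, -7, 0, 0, 0, 0, 20.9, -3.3, -7, 0, 0, 0, 0, 20.9, -3.3, -5, 0, 0, 0, 0, 20.9, -3.3, -3, 0, 0, 0, 0, 20.9, -3.3, -1, 0, 0, 0, 0, 20.9, -3.3, 0.5, 0, 0, 0, 0, 20.9, -3.3, 1, 0, 0, 0, 0, 20.9, -3.3, 1, 0, 0, 0, 0])

```text
time: 5.45
position: [483.1, -18.8, 74.9]
tool_rot: [-0.001, 0.679, 0.734, -0.0]
contact_force: [-0.1, -0.2, -0.2]
opening: 43.4
grasp_force: 0.0
```

Run:
```python
from plant import bot
import cv2,numpy as np
from h import cloud
from scipy.spatial.transform import Rotation as Ro
s=bot.get_state()
c=bot.camera("wrist")
T=np.eye(4);q=s["tool_rot"];T[:3,:3]=Ro.from_quat([q[1],q[2],q[3],q[0]]).as_matrix();T[:3,3]=s["position"]
print(s["position"],s["contact_force"],s["opening"],c["T_tool_cam"])
W=cloud(c,T@c["T_tool_cam"]);np.save("w1.npy",W)
cv2.imwrite("pics/w1.png",c["img"][:,:,::-1])
```

```text
[483.06420622 -18.81689255  74.88848388] [-0.05852291 -0.24918305 -0.1776008 ] 43.39160024984101 [[-1.36893433e-04 -9.67635680e-01 -2.52351287e-01  6.83413088e+01]
 [ 9.99999961e-01 -1.93995705e-04  2.01400752e-04 -9.82932468e-04]
 [-2.43837619e-04 -2.52351249e-01  9.67635669e-01 -1.61526674e+02]
 [ 0.00000000e+00  0.00000000e+00  0.00000000e+00  1.00000000e+00]]
```

View pics/w1.png

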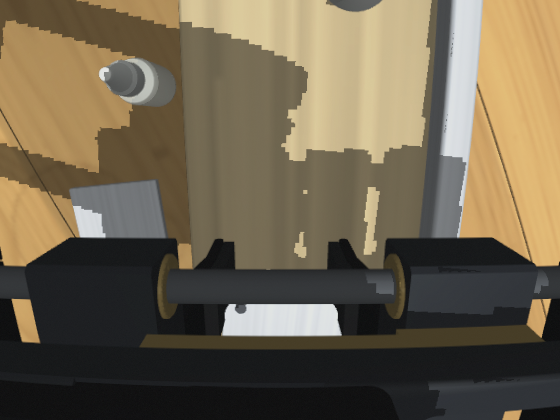

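The wrist view shows the plate's trailing edge between the fingers at row ~302 (cols 228–338), with the fence to the right at col ~440 and the jar at top centre. Both fingers are clear.

Run:
```python
import numpy as np
W=np.load("w1.npy")
for n,(a,b,e,f) in dict(ledge=(200,230,200,400),ledgeN=(245,266,245,325),plate=(310,330,250,320)).items():
    q=W[a:b,e:f].reshape(-1,3);print(n,np.nanmedian(q,0).round(1),np.nanpercentile(q[:,2],[10,90]).round(1))
for col in(245,255,270,290,310,325):
    for r in(296,299,302,305,308):print(col,r,W[r,col].round(1),end=" | ")
    print()
```

```text
ledge [ 4.909e+02 -1.000e-01  5.940e+01] [58.6 60.2]
ledgeN [485.2 -22.1  59.4] [58.6 60.2]
plate [487.9 -55.8  65.4] [64.7 66.2]
245 296 [473.1   8.7 161.8] | 245 299 [473.1   7.8 161.6] | 245 302 [473.    6.4 160.3] | 245 305 [466.9 -48.8  65.7] | 245 308 [467.  -50.9  65.1] | 
255 296 [475.3   9.4 162.7] | 255 299 [475.3   7.7 161.1] | 255 302 [475.3   6.9 161.1] | 255 305 [472.  -48.8  65. ] | 255 308 [472.2 -50.   65.8] | 
270 296 [478.6   9.  161.5] | 270 299 [478.7   8.5 162.1] | 270 302 [478.7   7.3 161.3] | 270 305 [479.8 -48.2  65. ] | 270 308 [479.9 -49.6  65.5] | 
290 296 [483.1   9.4 161.7] | 290 299 [483.1   8.8 162. ] | 290 302 [483.3   7.4 160.8] | 290 305 [490.1 -47.6  64.5] | 290 308 [490.1 -48.5  65.9] | 
310 296 [487.6   9.5 161.2] | 310 299 [487.6   9.1 161.9] | 310 302 [487.8   8.  161.1] | 310 305 [500.3 -46.2  65.6] | 310 308 [500.4 -47.7  66.1] | 
325 296 [490.8  10.2 162. ] | 325 299 [491.1   9.  161.2] | 325 302 [491.1   8.3 161.2] | 325 305 [508.1 -45.9  65.1] | 325 308 [508.2 -47.4  65.5] |
```

>>> move_arm(deltas=[0, 0.3, 0.6, 0, 0, 0, 0, 0, 0.4, 1, 0, 0, 0, 0, 0, 0.4, 1.2, 0, 0, 0, 0, -0.5, 0.4, 1.2, 0, 0, 0, 0, -1, 0.4, 1.2, 0, 0, 0, 0, -1.5, 0.4, 1.2, 0, 0, 0, 0, -2, 0.4, 1.2, 0, 0, 0, 0, -2.5, 0.4, 1.2, 0, 0, 0, 0, -3, 0.4, 1.2, 0, 0, 0, 0, -3.5, 0.4, 1.2, 0, 0, 0, 0, -4, 0.4, 1.2, 0, 0, 0, 0, -4, 0.4, 1.2, 0, 0, 0, 0])

```text
time: 6.7
position: [490.8, -58.2, 63.7]
tool_rot: [0.0, 0.679, 0.734, -0.0]
contact_force: [-0.7, 0.4, 0.0]
opening: 43.6
grasp_force: 0.0
```

Run:
```python
from plant import bot
import cv2
ims=[bot.camera(n)["img"][...,::-1] for n in("scene","top")]
a=cv2.resize(ims[0][195:385,215:405],(570,570));b=cv2.resize(ims[1][175:265,335:430],(228,216))
a=cv2.copyMakeBorder(a,0,0,0,228,0);a[:216,570:]=b
cv2.imwrite("pics/s2.png",a)
```

```text
(no output)
```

View pics/s2.png

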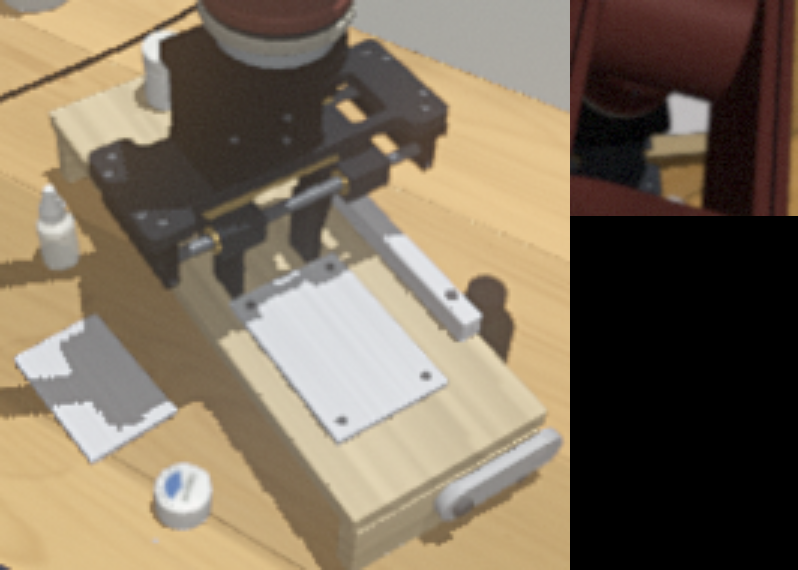

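The plate has moved and is being squared. Its leading corners are at (339,442) and (447,381), and both fingers sit behind its trailing edge.

Run:
```python
import pickle,numpy as np
from h import *
s=pickle.load(open("c0.pkl","rb"))["scene"]
g=lambda a:np.array(a)/3.+[214.7,194.7]
A=onplane(s,g([[52,115],[350,522],[546,412]]),60)
B=onplane(s,g([[339,442],[447,381]]),66)
v=A[2]-A[1];x=v[:2]/np.hypot(*v[:2]);R=np.array([x,[-x[1],x[0]]])
print(A.round(1),((B-A[1])[:,:2]@R.T).round(1))
```

```text
[[ 425.4  126.3   60. ]
 [ 449.5 -225.7   60. ]
 [ 577.9 -217.2   60. ]] [[19.2 38.8]
 [91.9 40.8]]
```

>>> move_arm(deltas=[-0.2, 0, 0.1, 0, 0, 0, 0, -0.6, 0, 0.1, 0, 0, 0, 0, -1.1, 0, 0.1, 0, 0, 0, 0, -1.6, 0, 0.1, 0, 0, 0, 0, -2.1, 0, 0.1, 0, 0, 0, 0, -2.6, 0, 0.1, 0, 0, 0, 0, -3.1, 0, 0.1, 0, 0, 0, 0, -3.6, 0, 0.1, 0, 0, 0, 0, -4.1, 0, 0.1, 0, 0, 0, 0, -4.6, 0, 0.1, 0, 0, 0, 0, -5.1, 0, 0.1, 0, 0, 0, 0, -5.6, 0, 0.1, 0, 0, 0, 0, -6, 0, 0.1, 0, 0, 0, 0, -6.2, 0, 0.1, 0, 0, 0, 0, -6.2, 0, 0.1, 0, 0, 0, 0])

```text
time: 8.3
position: [495.6, -119.7, 62.6]
tool_rot: [0.0, 0.679, 0.734, -0.0]
contact_force: [-0.1, 1.2, -0.1]
opening: 43.3
grasp_force: 0.0
```

Run:
```python
from plant import bot
import cv2
a=cv2.resize(bot.camera("scene")["img"][255:395,225:405,::-1],None,fx=4,fy=4,interpolation=cv2.INTER_CUBIC)
cv2.imwrite("pics/s3.png",a)
```

```text
(no output)
```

View pics/s3.png

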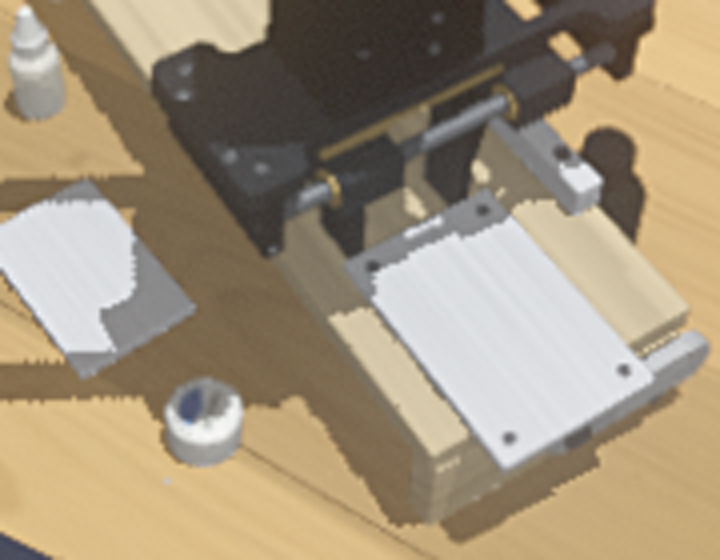

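Run:
```python
import pickle,numpy as np
from h import *
s=pickle.load(open("c0.pkl","rb"))["scene"]
g=lambda a:np.array(a)/4.+[224.6,254.6]
A=onplane(s,g([[434,454],[688,309]]),60)
B=onplane(s,g([[502,464],[652,376],[348,262],[487,190]]),66)
v=A[1]-A[0];x=v[:2]/np.hypot(*v[:2]);R=np.array([x,[-x[1],x[0]]])
print(A.round(1),np.hypot(*v[:2]),((B-A[0])[:,:2]@R.T).round(1))
```

```text
[[ 452.4 -226.    60. ]
 [ 578.  -216.8   60. ]] 125.94970863517021 [[ 16.9 -19.2]
 [ 89.6 -19. ]
 [ 18.   87.5]
 [ 89.2  88.2]]
```

The overhang is about 20 mm and the plate is square, so I push 10 mm more, back off and rise.

>>> move_arm(deltas=[-0.3, 0, 0, 0, 0, 0, 0, -0.6, 0, 0, 0, 0, 0, 0, -0.9, 0, 0, 0, 0, 0, 0, -1, 0, 0, 0, 0, 0, 0, -1, 0, 0, 0, 0, 0, 0, -0.5, 0, 0, 0, 0, 0, 0, 0.5, 0, 0, 0, 0, 0, 0, 2, 0, 0, 0, 0, 0, 0, 2, 0, -2, 0, 0, 0, 0, 2, 0, -5, 0, 0, 0, 0, 2, 0, -9, 0, 0, 0, 0, 2, 0, -13, 0, 0, 0, 0, 2, 0, -17, 0, 0, 0, 0, 2, 0, -20, 0, 0, 0, 0, 2, 0, -20, 0, 0, 0, 0])

```text
time: 9.85
position: [496.4, -98.9, 268.2]
tool_rot: [0.004, 0.678, 0.735, 0.002]
contact_force: [-0.1, -1.1, 0.4]
opening: 43.2
grasp_force: 0.0
```

Run:
```python
from plant import bot
import cv2
s=bot.get_state();print(s["time"],s["position"],s["contact_force"])
a=cv2.resize(bot.camera("scene")["img"][255:395,225:405,::-1],None,fx=4,fy=4,interpolation=cv2.INTER_CUBIC)
cv2.imwrite("pics/s4.png",a)
```

```text
9.85 [496.37990899 -98.93462044 268.15916717] [-0.09731373 -1.13365446  0.41491598]
```

View pics/s4.png

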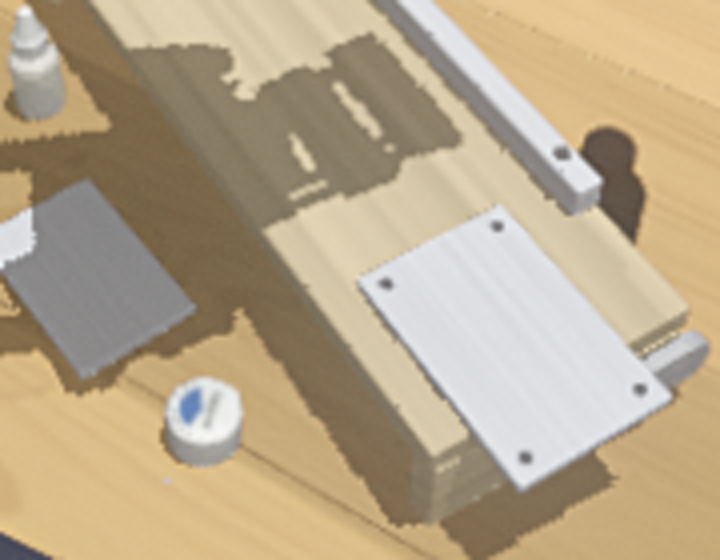

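The plate lies flat and square with its leading corners at (520,485) and (671,396). The stop is down and the bystanders are where they were. I'll measure once more and hand in if the overhang is within bounds.

Run:
```python
import pickle,numpy as np
from h import *
s=pickle.load(open("c0.pkl","rb"))["scene"]
g=lambda a:np.array(a)/4.+[224.6,254.6]
A=onplane(s,g([[434,454],[688,309]]),60)
B=onplane(s,g([[520,485],[671,396],[360,281],[499,206]]),66)
v=A[1]-A[0];x=v[:2]/np.hypot(*v[:2]);R=np.array([x,[-x[1],x[0]]])
q=((B-A[0])[:,:2]@R.T);print(q.round(1))
if -37<q[:2,1].mean()<-24:
    from plant import bot; print(bot.close_job())
```

```text
[[ 17.4 -29.6]
 [ 90.  -29.8]
 [ 17.   77.1]
 [ 88.4  78.7]]
the job is handed in; nothing more can be done
None
```

I tipped the stop down to the far side and pushed the label plate out about 30 mm past the ledge's end. It lies flat and square, the nearby things in the last view had not moved, and the job is handed in.

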